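Load a test cartridge into the bench reader

TASK

Take the orange-capped test cartridge out of the white rack, feel for the narrow slot in the yellow guide plate on top of the bench reader, and push the cartridge down through it until the loading tray inside is fully home and only a thin strip of the cap shows. Be gentle: never press on the reader with more than 40 N. Leave the blue-capped cartridges standing in the rack and everything else on the bench where it is, and let go at the end.

Things in the scene. Friction and masses are not known exactly. Their poses are not given: they have to be found in the camera images.
- cart_orange_mid (a point): Flat rigid test cartridge with an orange cap, 60 g: 10 mm thick (its x), 48 mm wide (its y), 90 mm tall (its z, up); the top 30 mm is the cap, plain white below with a black square on each face. It stands in the rack. This point: its centre, 45 mm above its lower end. It is the same either way round.
- cart_blue1_mid (a point): Cartridge with a blue cap. Same size and shape as the orange-capped one, also standing in the rack; to be left there. This point: its centre.
- cart_blue2_mid (a point): Cartridge with a blue cap. Same size and shape as the orange-capped one, also standing in the rack; to be left there. This point: its centre.
- rack: White fixed rack, 44 mm (its x) by 196 mm (its y), 38 mm tall; three upright pockets in a row along its y, 62 mm apart, each 12 mm by 50 mm, floor 8 mm above the bench, so that the top 60 mm of each cartridge stands out. Which cartridge is in which pocket varies. Origin: centre of its underside.
- reader: Bench cartridge reader, a fixed light-grey box 200 mm (its x) by 170 mm (its y), top 100 mm above the bench, dark screen on the -x side. On top a flat yellow guide plate, 86 mm (x) by 100 mm (y), 4 mm thick, sliding along x between two blue rails, with one sharp-edged slot at the plate's centre, 12.5 mm (x) by 52 mm (y); below it a straight shaft with hard walls. Origin: centre of its underside.
- scale_zero (a point): Zero mark of the guide's scale: a red line across each blue rail beside the plate. This point lies half-way between the two red lines, level with the plate's upper face, 104 mm above the bench; axes as the reader's, z up. The guide is adjustable along x: its slot's centre is clamped anywhere from 4 to 30 mm to the +x side of this point, at y = 0. That setting is NOT measured: find it by feel or sight. The plate is hard and does not give when pushed: come down on it slowly.
- tray (a joint): Loading tray in the shaft, metres pushed down: 0 as found, 40 mm below the plate's upper face; 0.043 fully home on a hard stop, a cartridge then standing 7 mm proud of the plate. It slides stiffly (steady 7 to 9 N), has no spring and stays where left, also with a cartridge let go on it. Fingers do not fit the slot: push the last part on the cap's top edge.
- bottle_yellow: White bottle, yellow cap, 56 mm across, 120 mm tall; bystander. Origin: centre of its underside.
- bottle_red: White bottle, red cap, 56 mm across, 120 mm tall; bystander. Origin: centre of its underside.
- beaker: Glass beaker 76 mm across, 90 mm tall; bystander. Origin: centre of its underside.
- tape_dispenser: Beige tape dispenser 130 by 50 mm, 70 mm tall; bystander. Origin: centre of its underside.
- timer: White bench timer 50 by 70 mm, 16 mm thick, lying flat; bystander. Origin: centre of its underside.
There are look-alikes about, which are no part of the job. Leave any purple or red look-alike of the part that bears cart_orange_mid alone.

How it is judged:
By the outcome, as a careful person would: the job done as asked, in the order asked, and still so for the second after the job is handed in, with the robot touching nothing.
It also fails if it takes over 67 s, if anything falls off the work surface, if the arm or the gripper's body presses on something with over 40 N, if the wrist force passes 120 N, or if a joint passes its speed limit or range.

ROBOT

A 7-joint arm with a two-finger parallel gripper is mounted at the origin on the work surface. World frame = base frame: x ahead of the robot, y to its left, z up, the work surface at z = 0. Lengths are in m, angles in rad, forces in N, time in s.
With the tool pointing down it reaches from about 0.425 to 0.925 m from the base axis. Payload 6.8 kg.
Tool frame: the origin (TCP) lies midway between the tips of the shut fingers; the grasp point (between the pads) lies 19 mm behind it; z points along the fingers, y is the line along which they close (so a half turn about z gives the same grasp; the last joint's range is limited). The gripper opens to 85 mm and grips with 20 to 120 N. Pads are 22 mm wide; open, the fingers measure 114 mm over their backs; the gripper's body (76 mm by 85 mm) begins 54 mm behind the grasp point. The pads swing forward as they close: fully open they stand 13 mm farther back than shut.
Start: joints at [1.215, 0.477, 0.022, 1.555, -0.011, 1.109, -0.083], TCP at [0.166, -0.654, 0.231] pointing down, gripper open.
Joint ranges: [-2.96, 2.96], [-0.34, 2.1], [-1.41, 1.46], [0.24, 2.44], [-1.37, 4.51], [0.17, 1.92], [-2.96, 2.96]. Speed limits (rad/s): [2.39, 2.39, 3.14, 3.14, 3.14, 3.14, 3.14].

INTERFACE

Orientations are given as a rotation vector (axis times angle).
In Python, from bench import r gives the robot as it stands.
- The arm moves only by the tool servo_tool, never from a script. Its arguments are lists of equal length, an entry for each row: "turn": the turn, a rotation vector about the world's x, y, z in units of 5 degrees (1.0 is 5 degrees), a list of three; "slide": the shift along the world's x, y, z in units of 30 mm (1.0 is 30 mm), a list of three; "hand": the opening, from 0 (shut) to 1 (fully open). In form: {"turn": [[rx, ry, rz], ...], "slide": [[dx, dy, dz], ...], "hand": [hand, ...]}. A call has 1 to 8 rows; each row is the pose to reach, as a shift and turn from the pose commanded when the call began; what a row does not reach only later rows make up. A row lasts 1/8 s, in which the tool goes at most 62.5 mm and 10.7 degrees, less where a joint would pass 70% of its speed; a pose out of reach is approached as far as the arm can. A call with a gripper value outside its range is refused whole. The fingers move at their own pace and stop on an object; "squeeze" is the grip in N (left out, the last holds). Time passes only in rows, so rows that repeat a pose let the fingers close. It gives the time, the measured TCP pose, the force, the opening and the grip force at its end, in the units of the state.
- r.get_obs(): the state, without advancing time (a new reading comes with each control period).
- r.grab_frame(name): name is "scene" or "side" or "wrist"; returns (picture, depth): 400x640x3 uint8, red, green, blue; 400x640 float32, m along the optical axis (not along the pixel's ray), 0 where there is no reading.
- r.get_calibration(name): a dict with "fovy" (degrees; the focal length in pixels is half the picture's height over the tangent of half this angle, whatever the lens; pixels are square), "cx", "cy" (the principal point, pixels), "k1" (the pictures are not rectified: a ray, as slopes to the right and down, at radius r is drawn at 1 + k1 r^2 times it, then the intrinsics apply), "R" (3x3) and "t" (3): a world point X has camera coordinates R X + t. Camera axes: x right, y down, z forward; pixel columns grow to the right and rows downward; lengths in m; the calibration is good to about 2 mm. A picture is of the moment at which its call begins: read the wrist's pose just before it. get_calibration takes no time and is no camera call; for the wrist camera it gives the pose at the moment of the call.
- r.hand_in(): hands the job in; it is judged then, once.
The state is a dict: "clock": time; "joints": joint angles; "qvel": joint speeds; "tau": joint torques, N m; "tcp_pos": TCP position; "orientation": TCP orientation; "contact_force": force on the tool from outside, world axes, zero at the start; "moment": the same for the moment, N m; "grip_width": finger opening in m; "gripper_force": force on a finger pad.
Only numpy, scipy, OpenCV 4.12 (cv2) and the standard library are available. Lean on these libraries where they do the work, as an engineer would, in place of code of your own. Each camera call takes 0.05 s, during which the arm holds its last target. There are 200 camera calls.

## Working session

There is one attempt and no reset: what is moved stays moved. The work goes in short steps, Python scripts to look and compute and a tool call to move; the robot and the scene stay as the last step left them, time stands still between calls to the robot, and variables do not carry over. Pictures are saved under pics/ and viewed, at most 10 in all, crops included, and the job is handed in when it is done.

Besides the shell and the picture viewer there is one more tool, called after "Emit:" in YAML: its name, and indented under it one key for each argument. servo_tool: Moves the arm, as the interface text tells. Its arguments: {"type":"object","properties":{"turn":{"type":"array"},"slide":{"type":"array"},"hand":{"type":"array"},"squeeze":{"type":"number"}},"required":["turn","slide","hand"]}

```bash
mkdir -p pics; cat > h.py <<'E'
import numpy as np, cv2
from bench import r
def grab(n,f):
    c=r.get_calibration(n); im,d=r.grab_frame(n); cv2.imwrite('pics/'+f+'.png',im[:,:,::-1]); np.savez('pics/'+f+'.npz',im=im,d=d,**{k:np.array(v) for k,v in c.items()}); return im,d,c
def load(f): return dict(np.load('pics/'+f+'.npz'))
def ray(c,u,v):
    f=200/np.tan(np.radians(float(c['fovy']))/2); K=np.array([[f,0,c['cx']],[0,f,c['cy']],[0,0,1.]])
    p=cv2.undistortPoints(np.array([[[u,v]]],float),K,np.array([float(c['k1']),0,0,0]))[0,0]
    return np.array([p[0],p[1],1.])
def atz(c,u,v,z):
    R=np.array(c['R']);t=np.array(c['t']);o=-R.T@t;w=R.T@ray(c,u,v); return o+w*(z-o[2])/w[2]
def atd(c,u,v,d):
    return np.array(c['R']).T@(ray(c,u,v)*d-np.array(c['t']))
def proj(c,X):
    f=200/np.tan(np.radians(float(c['fovy']))/2); p=np.array(c['R'])@X+np.array(c['t']); s=p[:2]/p[2]; s=s*(1+float(c['k1'])*(s@s)); return s*f+[c['cx'],c['cy']]
E
python3 - <<'E'
from h import *
for n in ['scene','side','wrist']: grab(n,n+'0')
o=r.get_obs();print(o['clock'],o['tcp_pos'],o['orientation'],o['grip_width'],o['contact_force'])
for n in ['scene','side','wrist']:
    c=r.get_calibration(n);print(n,c['fovy'],-np.array(c['R']).T@c['t'],c['k1'])
E
```

```text
0.15 [ 0.16545045 -0.65394189  0.23053439] [-3.11608240e+00 -3.88150742e-01  3.86494913e-04] 0.08494858194131155 [-0.25825624 -0.26788579 -0.54127221]
scene 52.86841971145317 [ 0.84560913 -0.60713782  1.12910097] -0.07358216694479285
side 52.62769310411565 [-0.06499581  0.69817695  0.77893939] 0.0038614049635669573
wrist 63.250587153705865 [ 0.23061369 -0.63763688  0.3738371 ] 0.004354933480827048
```

View pics/scene0.png

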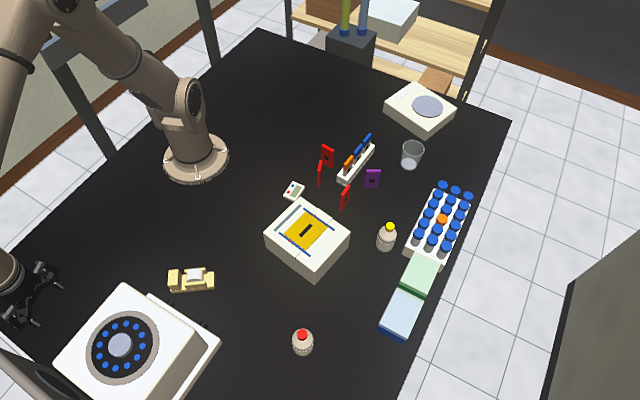

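View pics/side0.png

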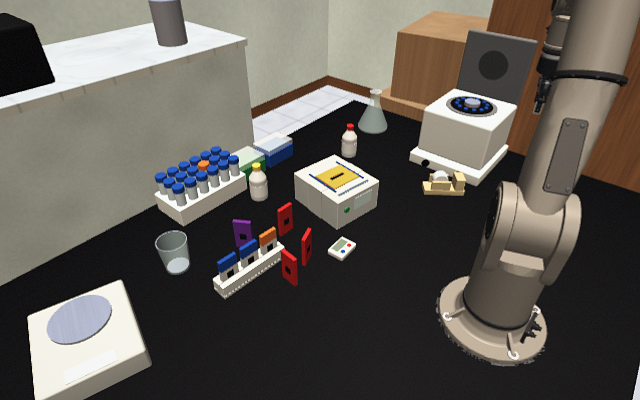

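The orange-capped cartridge is at scene (348,162) and side (268,238), at one end of the rack. The red ones at scene (327,157), (320,175), (345,197) and the purple one at (372,178) stand free outside the rack, and there's an orange tube cap at (442,219) in the tube rack. Only the first is a flat cartridge in the white rack. I'll confirm with enlarged crops.

```bash
python3 - <<'E'
from h import *
a=load('scene0')['im'];b=load('side0')['im']
def cr(i,u,v,w,h,s): return cv2.resize(i[v:v+h,u:u+w],None,fx=s,fy=s,interpolation=cv2.INTER_CUBIC)
A=np.hstack([cr(a,310,125,80,60,5),cr(a,262,192,100,75,4)]);B=np.hstack([cr(b,205,215,100,75,4),cr(b,290,150,100,75,4)])
cv2.imwrite('pics/crops.png',np.vstack([A,B])[:,:,::-1])
E
```

```text
(no output)
```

View pics/crops.png

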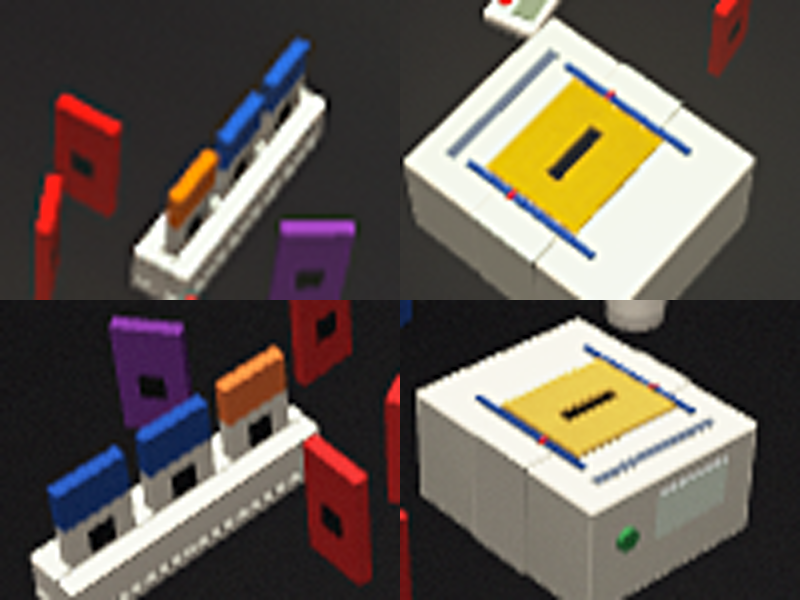

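The crops confirm it: the orange cap sits on a white flat cartridge in the end pocket of the rack nearest the reader, and the red and purple ones are entirely coloured look-alikes. The red scale marks and the dark slot are visible too.

```bash
python3 - <<'E'
from h import *
S=load('scene0');D=load('side0')
for n,s,d,z in [('cart top',(348.4,159.8),(267.75,231.5),.098),('markA +y?',(314.5,215.75),(326,185),.104),('markB',(289.75,240.75),(353.5,171.75),.104),('slot',(305.75,230.25),(337,176),.104),('slotend1',(312,225),(330.75,178.75),.104),('slotend2',(300.2,236.5),(343.25,173.5),.104)]:
    print(n,atz(S,*s,z).round(4),atz(D,*d,z).round(4))
# other blues top, rack direction
for n,s,d in [('blue1',(310+48,125+23.5),(205+172/4,215+(412-300)/4)),('blue2',(310+57.4,125+12.6),(205+87/4,215+(467-300)/4))]:
    print(n,atz(S,*s,.098).round(4),atz(D,*d,.098).round(4))
# height map of area from both cams, neighbours
for c in (S,D):
    d=c['d']; v,u=np.nonzero((d>0)); 
    f=200/np.tan(np.radians(float(c['fovy']))/2);K=np.array([[f,0,c['cx']],[0,f,c['cy']],[0,0,1.]])
    p=cv2.undistortPoints(np.stack([u,v],1).astype(float)[:,None],K,np.array([float(c['k1']),0,0,0]))[:,0]
    P=(np.c_[p,np.ones(len(p))]*d[v,u][:,None]-c['t'])@c['R']; col=c['im'][v,u].astype(int)
    np.savez('pics/pc%d.npz'%(c is D),P=P,col=col)
    for nm,m in [('orange',(col[:,0]>180)&(abs(col[:,1]-120)<40)&(col[:,2]<80)),('red',(col[:,0]>150)&(col[:,1]<60)&(col[:,2]<60)),('purple',(col[:,2]>100)&(col[:,0]>70)&(col[:,1]<60)&(col[:,0]<150)),('yellow',(col[:,0]>180)&(col[:,1]>150)&(col[:,2]<110))]:
        m&=(P[:,2]>.005)&(P[:,2]<.2)
        Q=P[m].astype(np.float32)
        if len(Q)<10: continue
        lab=np.full(len(Q),-1);k=0
        for i in range(len(Q)):
            if lab[i]<0:
                mm=(np.linalg.norm(Q[:,:2]-Q[i,:2],axis=1)<.06)&(lab<0);lab[mm]=k;k+=1
                if mm.sum()>15:print(nm,mm.sum(),Q[mm].min(0).round(3),Q[mm].max(0).round(3),np.median(Q[mm],0).round(3))
E
```

```text
cart top [0.5192 0.1969 0.098 ] [0.5191 0.1938 0.098 ]
markA +y? [ 0.5331 -0.0527  0.104 ] [ 0.5291 -0.0512  0.104 ]
markB [ 0.514  -0.1619  0.104 ] [ 0.509  -0.1591  0.104 ]
slot [ 0.536  -0.1088  0.104 ] [ 0.5332 -0.1086  0.104 ]
slotend1 [ 0.5428 -0.0842  0.104 ] [ 0.5384 -0.0851  0.104 ]
slotend2 [ 0.5328 -0.1348  0.104 ] [ 0.527  -0.1314  0.104 ]
blue1 [0.5245 0.2579 0.098 ] [0.5259 0.2538 0.098 ]
blue2 [0.5303 0.3196 0.098 ] [0.5293 0.317  0.098 ]
orange 27 [0.514 0.173 0.096] [0.525 0.22  0.103] [0.518 0.195 0.099]
orange 70 [0.855 0.104 0.121] [0.883 0.136 0.128] [0.869 0.119 0.124]
red 44 [0.406 0.206 0.008] [0.453 0.223 0.097] [0.427 0.214 0.091]
red 40 [0.431 0.111 0.076] [0.455 0.156 0.094] [0.445 0.133 0.091]
red 44 [0.559 0.065 0.083] [0.569 0.109 0.098] [0.565 0.088 0.09 ]
red 44 [ 0.674 -0.389  0.117] [ 0.695 -0.365  0.124] [ 0.682 -0.374  0.12 ]
yellow 16 [0.516 0.178 0.096] [0.522 0.22  0.103] [0.519 0.195 0.099]
yellow 288 [ 0.492 -0.117  0.099] [ 0.563 -0.053  0.11 ] [ 0.519 -0.082  0.105]
yellow 55 [0.855 0.104 0.057] [0.884 0.18  0.128] [0.87  0.119 0.123]
yello
[... 620 characters left out ...]
7 0.156 0.093] [0.445 0.133 0.089]
red 64 [0.406 0.207 0.087] [0.454 0.221 0.092] [0.429 0.214 0.09 ]
purple 23 [0.588 0.187 0.086] [0.627 0.217 0.092] [0.606 0.205 0.09 ]
yellow 29 [0.861 0.086 0.103] [0.899 0.131 0.125] [0.871 0.118 0.123]
yellow 22 [0.734 0.008 0.116] [0.757 0.035 0.121] [0.745 0.022 0.119]
yellow 162 [ 0.512 -0.166  0.099] [ 0.577 -0.104  0.107] [ 0.551 -0.138  0.103]
yellow 147 [ 0.518 -0.119  0.096] [ 0.584 -0.061  0.107] [ 0.55  -0.083  0.103]
yellow 108 [ 0.486 -0.156  0.099] [ 0.519 -0.091  0.106] [ 0.502 -0.123  0.103]
yellow 66 [ 0.495 -0.092  0.101] [ 0.529 -0.055  0.107] [ 0.509 -0.074  0.103]
yellow 24 [0.516 0.173 0.095] [0.524 0.219 0.1  ] [0.52  0.197 0.098]
```

Emit:
servo_tool:
  turn:
    - [0,0,1.6]
    - [0,0,3.2]
    - [0,0,4.8]
    - [0,0,6.4]
    - [0,0,8]
    - [0,0,9.6]
    - [0,0,11.2]
    - [0,0,11.2]
  slide:
    - [1,1.5,0.2]
    - [2.1,3.1,0.3]
    - [3.2,4.7,0.3]
    - [4.3,6.3,0.3]
    - [5.4,7.9,0.3]
    - [6.5,9.5,0.3]
    - [7.6,11.1,0.3]
    - [7.6,11.1,0.3]
  hand: [0.5,0.5,0.5,0.5,0.5,0.5,0.5,0.5]

```text
clock: 1.15
tcp_pos: [0.3965, -0.3168, 0.2405]
orientation: [-2.561, -1.819, -0.003]
contact_force: [0.5, -0.2, -0.1]
grip_width: 0.0427
gripper_force: 0.0
```

Emit:
servo_tool:
  turn:
    - [0,0,0.6]
    - [0,0,1.2]
    - [0,0,1.8]
    - [0,0,1.8]
    - [0,0,1.8]
    - [0,0,1.8]
  slide:
    - [1.1,1.35,-0.3]
    - [2.2,2.7,-0.6]
    - [3.3,4,-1]
    - [4.3,5.3,-1.3]
    - [4.3,5.3,-1.3]
    - [4.3,5.3,-1.3]
  hand: [0.5,0.5,0.5,0.5,0.5,0.5]

```text
clock: 1.9
tcp_pos: [0.5219, -0.1637, 0.201]
orientation: [-2.422, -2.0, 0.002]
contact_force: [-0.1, -1.2, 0.5]
grip_width: 0.0426
gripper_force: 0.0
```

```bash
python3 - <<'E'
from h import *
im,d,c=grab('wrist','w1');o=r.get_obs();print(o['tcp_pos'],o['orientation'])
cv2.imwrite('pics/w1b.png',cv2.resize(im,(800,500),interpolation=cv2.INTER_CUBIC)[:,:,::-1])
print(proj(c,np.array([.535,-.109,.104])),-np.array(c['R']).T@c['t'],np.array(c['R'])[2])
E
```

```text
[ 0.52170498 -0.16430837  0.20111654] [ 2.42333761e+00  1.99912246e+00 -1.95826543e-03]
[321.62853111 124.83305523] [ 0.53428317 -0.09724011  0.34418241] [-0.05265096 -0.26236404 -0.96353152]
```

View pics/w1b.png

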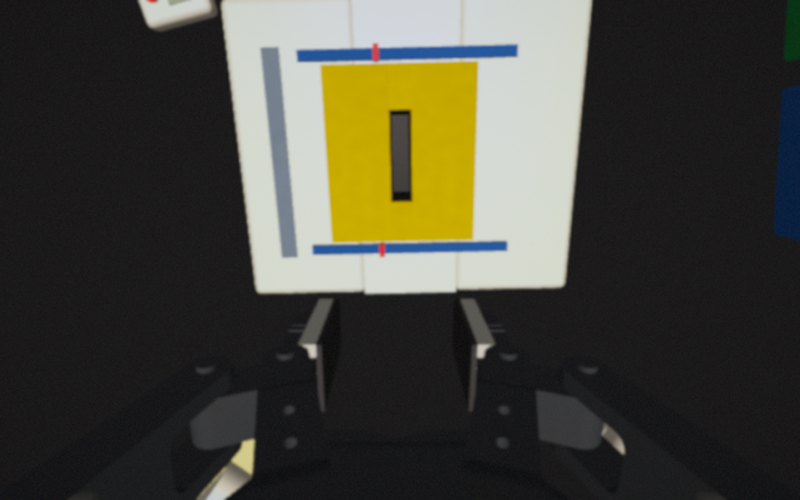

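The wrist view shows the yellow plate, the slot at (400,155) and the red marks at (376,52) and (382,249), all in the 1.25x picture. I'll fit these at sub-pixel level.

```bash
cat >> h.py <<'E'
def plate(c):
    im=c['im'];hsv=cv2.cvtColor(im,cv2.COLOR_RGB2HSV)
    m=cv2.inRange(hsv,(18,120,80),(35,255,255)); n,l,s,ce=cv2.connectedComponentsWithStats(m); k=1+np.argmax(s[1:,4]); m=(l==k).astype(np.uint8)
    cs,h=cv2.findContours(m,cv2.RETR_CCOMP,cv2.CHAIN_APPROX_NONE)
    o=max(cs,key=cv2.contourArea); hs=[q for q,hh in zip(cs,h[0]) if hh[3]>=0]; hole=max(hs,key=cv2.contourArea) if hs else None
    f=lambda q:cv2.minAreaRect(np.array([1000*atz(c,*p,.104)[:2] for p in q[:,0].astype(float)],np.float32))
    print('plate',f(o)); 
    if hole is not None: print('slot',f(hole))
    mr=cv2.inRange(hsv,(0,120,80),(8,255,255))|cv2.inRange(hsv,(172,120,80),(180,255,255));n,l,s,ce=cv2.connectedComponentsWithStats(mr)
    x,y,w,hh=cv2.boundingRect(o)
    for i in range(1,n):
        if s[i,4]>4 and x-40<ce[i][0]<x+w+40 and y-60<ce[i][1]<y+hh+60: print('red',s[i,4],ce[i].round(1),(1000*atz(c,*ce[i],.104)).round(1))
E
python3 - <<'E'
from h import *
for n in ['w1','scene0','side0']: print(n);plate(load(n))
E
```

```text
w1
plate ((533.925048828125, -109.32066345214844), (99.54118347167969, 84.98949432373047), 80.28158569335938)
slot ((534.0438842773438, -108.96964263916016), (50.91786575317383, 11.926499366760254), 80.44273376464844)
red 41 [300.1  41.9] [530.9 -52.5 104. ]
red 29 [305.1 199.3] [ 512.2 -161.4  104. ]
scene0
plate ((534.43310546875, -108.50978088378906), (100.64666748046875, 85.89122772216797), 80.88967895507812)
slot ((534.9559936523438, -108.52143859863281), (52.028629302978516, 11.152425765991211), 79.63973999023438)
red 340 [324.5 160.6] [454.7 149.  104. ]
red 172 [344.1 196.8] [577.7  53.3 104. ]
red 6 [288.  191.5] [417.2 -17.3 104. ]
side0
plate ((533.3902587890625, -109.355224609375), (102.04544067382812, 88.2635269165039), 80.12674713134766)
slot ((534.076171875, -109.07439422607422), (51.908905029296875, 13.760802268981934), 81.01482391357422)
red 45 [349.8 126. ] [ 696.3 -395.3  104. ]
red 386 [284.5 218. ] [518.1 133.6 104. ]
red 271 [305.7 246. ] [407.4 176.6 104. ]
red 9 [348.6 244.7] [331.3 107.2 104. ]
```

Emit:
servo_tool:
  turn:
    - [0,0,0.3]
    - [0,0,0.6]
    - [0,0,0.9]
    - [0,0,1.2]
    - [0,0,1.2]
    - [0,0,1.2]
    - [0,0,1.2]
    - [0,0,1.2]
  slide:
    - [0,1.5,0]
    - [0,3.2,0]
    - [0,5,0]
    - [0,6.8,0]
    - [0,8.6,0]
    - [0,10.1,0]
    - [0,10.1,0]
    - [0,10.1,0]
  hand: [0.5,0.5,0.5,0.5,0.5,0.5,0.5,0.5]

```text
clock: 2.95
tcp_pos: [0.5229, 0.1384, 0.2012]
orientation: [2.315, 2.123, -0.001]
contact_force: [-0.1, 0.0, 0.4]
grip_width: 0.0425
gripper_force: 0.0
```

```bash
python3 - <<'E'
from h import *
im,d,c=grab('wrist','w2');o=r.get_obs();print(o['tcp_pos'],o['orientation'])
cv2.imwrite('pics/w2b.png',cv2.resize(im,(800,500),interpolation=cv2.INTER_CUBIC)[:,:,::-1])
c=load('w2');hsv=cv2.cvtColor(im,cv2.COLOR_RGB2HSV)
for nm,lo,hi in [('orange',(9,150,100),(17,255,255)),('blue',(100,150,60),(120,255,255))]:
    m=cv2.inRange(hsv,lo,hi)
    n,l,s,ce=cv2.connectedComponentsWithStats(m)
    for k in range(1,n):
        if s[k,4]<150: continue
        v,u=np.nonzero(l==k)
        P=np.array([1000*atz(c,a,b,.098)[:2] for a,b in zip(u,v)],np.float32)
        print(nm,s[k],cv2.minAreaRect(P), np.median(d[v,u]))
E
```

```text
[0.52293683 0.13795339 0.20121017] [ 2.31560272e+00  2.12160327e+00 -1.54295230e-03]
blue [297   0  13  71 753] ((523.275634765625, 254.64517211914062), (44.145660400390625, 7.970043659210205), 86.82243347167969) 0.22325796
blue [584 353  56  35 684] ((777.9400634765625, -48.57591247558594), (13.4210786819458, 65.66817474365234), 49.23155975341797) 0.38621843
```

View pics/w2b.png

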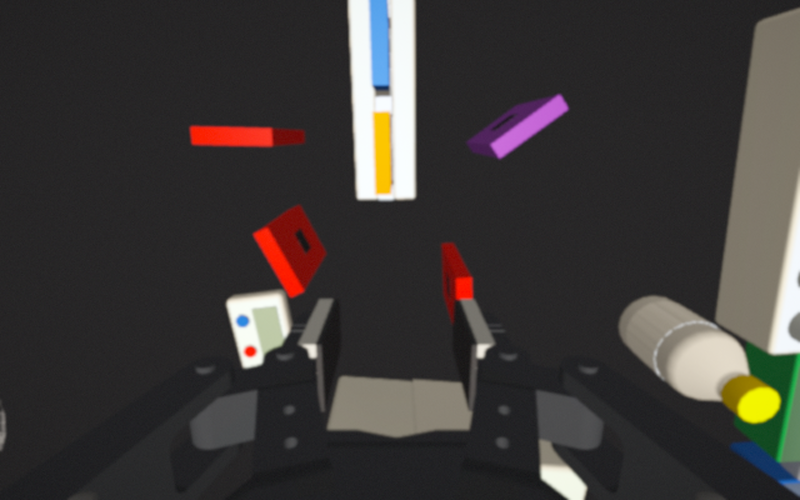

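The orange cap's top is at (383,152) in the 1.25x picture, with the blue one behind it at (380,45). The red look-alikes are at (235,135), (290,250) and (457,275), the purple one at (520,125).

```bash
python3 - <<'E'
from h import *
c=load('w2');im=c['im'];hsv=cv2.cvtColor(im,cv2.COLOR_RGB2HSV)
print(hsv[120,306],hsv[150,306],hsv[40,303])
m=cv2.inRange(hsv,(10,150,100),(27,255,255));m[:,:280]=0;m[:,340:]=0
v,u=np.nonzero(m);P=np.array([1000*atz(c,a,b,.098)[:2] for a,b in zip(u,v)],np.float32)
R=cv2.minAreaRect(P);print(R,len(u),u.min(),u.max(),v.min(),v.max(),np.median(c['d'][v,u]))
wm=cv2.inRange(im,(190,190,190),(255,255,255));wm[:,:270]=0;wm[:,345:]=0;wm[165:]=0
v,u=np.nonzero(wm);P=np.array([1000*atz(c,a,b,.038)[:2] for a,b in zip(u,v)],np.float32);print('rack',cv2.minAreaRect(P))
E
```

```text
[ 24 255 252] [ 23 255 253] [105 153 241]
((518.8933715820312, 196.35665893554688), (46.19521713256836, 8.783552169799805), 86.20794677734375) 767 299 312 90 154 0.2392423
rack ((520.5538940429688, 227.22132873535156), (133.80128479003906, 43.46961212158203), 85.92398071289062)
```

Emit:
servo_tool:
  turn:
    - [0,0,0.16]
    - [0,0,0.16]
    - [0,0,0.16]
    - [0,0,0.16]
    - [0,0,0.16]
    - [0,0,0.16]
    - [0,0,0.16]
    - [0,0,0.16]
  slide:
    - [-0.13,1,0]
    - [-0.13,1.93,0]
    - [-0.13,1.93,0]
    - [-0.13,1.93,-1]
    - [-0.13,1.93,-2.2]
    - [-0.13,1.93,-3.4]
    - [-0.13,1.93,-4.5]
    - [-0.13,1.93,-4.5]
  hand: [0.5,0.5,0.5,0.5,0.5,0.5,0.5,0.5]

```text
clock: 4.0
tcp_pos: [0.5174, 0.1951, 0.0642]
orientation: [-2.3, -2.139, 0.009]
contact_force: [-0.6, -0.5, 0.1]
grip_width: 0.0426
gripper_force: 0.0
```

Emit:
servo_tool:
  turn:
    - [0,0,0]
    - [0,0,0]
    - [0,0,0]
    - [0,0,0]
    - [0,0,0]
    - [0,0,0]
  slide:
    - [0,0,0]
    - [0,0,0]
    - [0,0,0]
    - [0,0,0]
    - [0,0,0]
    - [0,0,0]
  hand: [0.5,0.4,0.25,0.1,0,0]
  squeeze: 40

```text
clock: 4.75
tcp_pos: [0.5192, 0.1987, 0.0671]
orientation: [2.297, 2.142, 0.002]
contact_force: [-0.6, -1.4, 5.7]
grip_width: 0.0094
gripper_force: 39.7
```

Emit:
servo_tool:
  turn:
    - [0,0,0]
    - [0,0,0]
    - [0,0,0]
    - [0,0,0]
    - [0,0,0]
    - [0,0,0]
    - [0,0,0]
    - [0,0,0]
  slide:
    - [0,0,0.2]
    - [0,0,0.5]
    - [0,0,0.9]
    - [0,0,1.5]
    - [0,0,2.3]
    - [0,0,3.3]
    - [0,0,4.3]
    - [0,0,4.3]
  hand: [0,0,0,0,0,0,0,0]

```text
clock: 5.75
tcp_pos: [0.5201, 0.1995, 0.1987]
orientation: [2.296, 2.141, 0.008]
contact_force: [0.9, -0.6, -1.0]
grip_width: 0.0095
gripper_force: 39.1
```

```bash
python3 - <<'E'
from h import *
o=r.get_obs();print(o['tcp_pos'],o['orientation'],o['contact_force'])
a=grab('scene','s3')[0];b=grab('side','d3')[0];w=grab('wrist','w3')[0]
cr=lambda i,u,v:cv2.resize(i[v:v+75,u:u+100],(400,300),interpolation=cv2.INTER_CUBIC)
cv2.imwrite('pics/m3.png',np.vstack([np.hstack([cr(a,295,110),cr(b,205,195)]),np.hstack([cv2.resize(w[:,80:],(400,300)),cr(w,270,190)])])[:,:,::-1])
E
```

```text
[0.52007244 0.19952039 0.19869489] [2.29604062 2.1410759  0.00809175] [ 0.92177925 -0.58635116 -0.97571816]
```

View pics/m3.png

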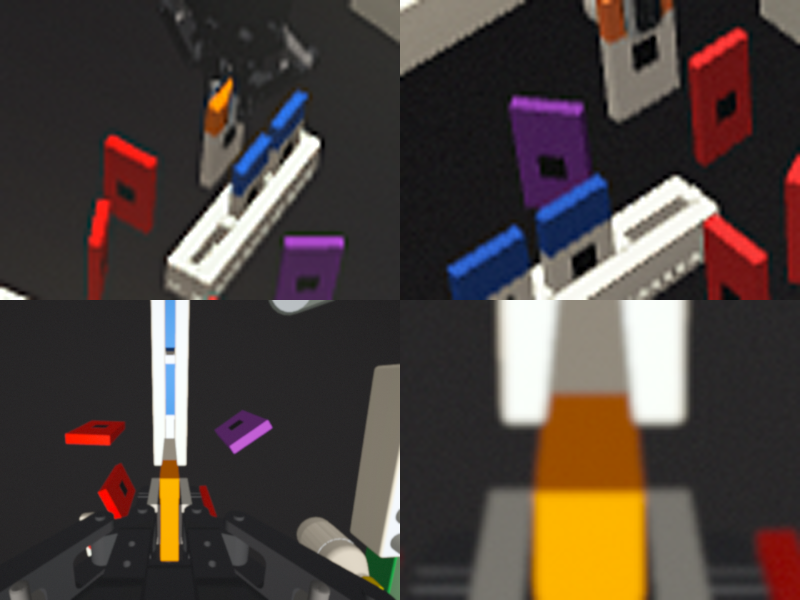

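The cartridge is held upright, the pocket is empty and the neighbours are undisturbed. In the wrist crop, the edge between cap top and face is at about (317,237) full-resolution. I'll measure the cartridge in the tool frame.

```bash
python3 - <<'E'
from h import *
from scipy.spatial.transform import Rotation as Ro
o=r.get_obs();R=Ro.from_rotvec(o['orientation']).as_matrix();t=np.array(o['tcp_pos'])
print('tool axes',R.round(3).tolist())
c=load('w3');im=c['im'];d=c['d'];hsv=cv2.cvtColor(im,cv2.COLOR_RGB2HSV)
m=cv2.inRange(hsv,(10,150,60),(27,255,255));m[:,:285]=0;m[:,355:]=0
for v in list(range(205,250,3))+list(range(260,400,20)):
    u=np.nonzero(m[v])[0]
    if len(u)<4: continue
    k=u[len(u)//2]
    q=lambda a:(1000*(R.T@(atd(c,a,v,d[v,k])-t))).round(1)
    print(v,u.min(),u.max(),d[v,k].round(4),hsv[v,k,2],'L',q(u.min()-.5),'R',q(u.max()+.5))
E
```

```text
tool axes [[0.07, 0.998, -0.001], [0.998, -0.07, -0.001], [-0.001, -0.001, -1.0]]
214 308 325 0.1469 155 L [22.  -4.6 -4.4] R [22.   3.5 -4.4]
217 308 326 0.143 155 L [21.9 -4.5 -8.4] R [21.9  3.9 -8.4]
220 307 327 0.1388 155 L [ 22.   -4.8 -12.7] R [ 22.    4.2 -12.7]
223 304 329 0.1346 155 L [ 22.2  -5.9 -17. ] R [ 22.2   4.9 -17. ]
226 304 329 0.1319 155 L [ 21.9  -5.8 -19.9] R [ 21.9   4.7 -19.9]
229 304 330 0.1292 155 L [ 21.8  -5.7 -22.8] R [ 21.7   5.  -22.8]
232 303 330 0.1265 155 L [ 21.6  -6.  -25.6] R [ 21.6   4.9 -25.6]
235 303 330 0.1214 155 L [ 22.4  -5.8 -30.7] R [ 22.3   4.7 -30.7]
238 303 330 0.1199 225 L [ 21.8  -5.7 -32.4] R [ 21.8   4.6 -32.4]
241 303 330 0.1212 254 L [ 20.3  -5.8 -31.5] R [ 20.3   4.7 -31.5]
244 303 331 0.1211 254 L [ 19.3  -5.8 -31.9] R [ 19.2   5.1 -31.9]
247 303 331 0.1206 253 L [ 18.4  -5.7 -32.6] R [ 18.3   5.  -32.6]
260 302 331 0.1226 254 L [ 12.8  -6.2 -32. ] R [ 12.8   5.1 -32. ]
280 304 330 0.1242 253 L [  4.7  -5.5 -32.7] R [  4.7   4.8 -32.7]
300 304 330 0.1261 253 L [ -3.7  -5.6 -33. ] R [ -3.7   4.9 -33. ]
320 304 330 0.1292 252 L [-13.1  -5.7 -32.4] R [-13.1   5.  -32.4]
340 303 330 0.1321 252 L [-22.8  -6.3 -32. ] R [-22.8   5.1 -32. ]
```

Emit:
servo_tool:
  turn:
    - [0,0,-0.2]
    - [0,0,-0.4]
    - [0,0,-0.6]
    - [0,0,-0.8]
    - [0,0,-1]
    - [0,0,-1.14]
    - [0,0,-1.14]
    - [0,0,-1.14]
  slide:
    - [0,-1,0]
    - [0.1,-2.6,0]
    - [0.2,-4.4,0]
    - [0.3,-6.2,0]
    - [0.4,-8,0]
    - [0.49,-9.6,0]
    - [0.49,-10.2,0]
    - [0.49,-10.2,0]
  hand: [0,0,0,0,0,0,0,0]

```text
clock: 6.9
tcp_pos: [0.5327, -0.1083, 0.1944]
orientation: [-2.402, -2.022, 0.002]
contact_force: [0.2, 0.7, -0.1]
grip_width: 0.0093
gripper_force: 39.1
```

Emit:
servo_tool:
  turn:
    - [0,0,0]
    - [0,0,0]
    - [0,0,0]
    - [0,0,0]
  slide:
    - [0,0,-0.3]
    - [0,0,-0.3]
    - [0,0,-0.3]
    - [0,0,-0.3]
  hand: [0,0,0,0]

```text
clock: 7.4
tcp_pos: [0.5336, -0.1069, 0.1865]
orientation: [2.4, 2.027, 0.0]
contact_force: [0.9, 0.1, 1.1]
grip_width: 0.0093
gripper_force: 39.1
```

```bash
cat >> h.py <<'E'
def st():
    from scipy.spatial.transform import Rotation as Ro
    o=r.get_obs();R=Ro.from_rotvec(o['orientation']).as_matrix()
    print(round(o['clock'],2),np.array(o['tcp_pos']).round(4),'yaw',np.degrees(np.arctan2(R[1,1],R[0,1])).round(2),'z',R[:,2].round(4),'F',np.array(o['contact_force']).round(1),'M',np.array(o['moment']).round(2),o['grip_width'].__round__(4))
E
python3 - <<'E'
from h import *
st()
w=grab('wrist','w4')[0];cv2.imwrite('pics/m4.png',cv2.resize(w[100:300,200:440],(720,600),interpolation=cv2.INTER_CUBIC)[:,:,::-1])
E
```

```text
7.4 [ 0.5336 -0.1069  0.1865] yaw -9.65 z [ 3.e-04  1.e-04 -1.e+00] F [0.9 0.1 1.1] M [ 0.04 -0.01 -0.  ] 0.0093
```

View pics/m4.png

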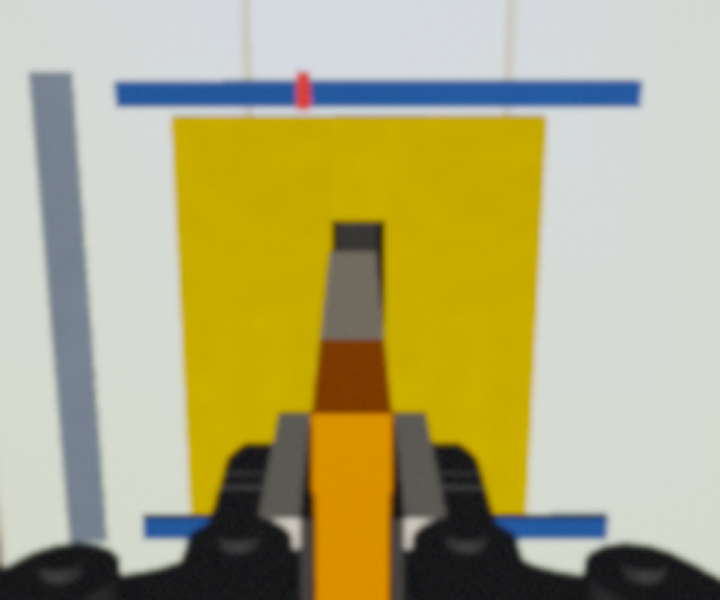

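The cartridge's lower end sits at (353,250) in the crop and the slot at (358,235), so it needs about 1 mm in +x. Then a slow descent.

Emit:
servo_tool:
  turn:
    - [0,0,0]
    - [0,0,0]
    - [0,0,0]
    - [0,0,0]
    - [0,0,0]
    - [0,0,0]
    - [0,0,0]
    - [0,0,0]
  slide:
    - [0.035,0,-0.15]
    - [0.035,0,-0.4]
    - [0.035,0,-0.6]
    - [0.035,0,-0.7]
    - [0.035,0,-0.75]
    - [0.035,0,-0.8]
    - [0.035,0,-0.84]
    - [0.035,0,-0.88]
  hand: [0,0,0,0,0,0,0,0]

```text
clock: 8.45
tcp_pos: [0.5345, -0.1075, 0.1599]
orientation: [2.401, 2.025, 0.0]
contact_force: [0.0, 0.3, -1.2]
grip_width: 0.0093
gripper_force: 39.1
```

Emit:
servo_tool:
  turn:
    - [0,0,0]
    - [0,0,0]
    - [0,0,0]
    - [0,0,0]
    - [0,0,0]
    - [0,0,0]
  slide:
    - [0,0,-0.03]
    - [0,0,-0.06]
    - [0,0,-0.09]
    - [0,0,-0.12]
    - [0,0,-0.15]
    - [0,0,-0.15]
  hand: [0,0,0,0,0,0]

```text
clock: 9.2
tcp_pos: [0.5344, -0.1075, 0.1553]
orientation: [-2.401, -2.025, 0.0]
contact_force: [0.3, 0.4, 0.0]
grip_width: 0.0094
gripper_force: 39.1
```

It's 6 mm past plate contact height with no force, so it's in the slot. I'll keep going down.

Emit:
servo_tool:
  turn:
    - [0,0,0]
    - [0,0,0]
    - [0,0,0]
    - [0,0,0]
    - [0,0,0]
    - [0,0,0]
    - [0,0,0]
    - [0,0,0]
  slide:
    - [0,0,-0.1]
    - [0,0,-0.2]
    - [0,0,-0.3]
    - [0,0,-0.4]
    - [0,0,-0.5]
    - [0,0,-0.6]
    - [0,0,-0.7]
    - [0,0,-0.8]
  hand: [0,0,0,0,0,0,0,0]

```text
clock: 10.2
tcp_pos: [0.5344, -0.1075, 0.1312]
orientation: [-2.401, -2.026, -0.0]
contact_force: [-0.5, 0.4, -0.3]
grip_width: 0.0094
gripper_force: 39.1
```

Emit:
servo_tool:
  turn:
    - [0,0,0]
    - [0,0,0]
    - [0,0,0]
    - [0,0,0]
    - [0,0,0]
    - [0,0,0]
    - [0,0,0]
    - [0,0,0]
  slide:
    - [0,0,-0.1]
    - [0,0,-0.18]
    - [0,0,-0.24]
    - [0,0,-0.3]
    - [0,0,-0.36]
    - [0,0,-0.42]
    - [0,0,-0.48]
    - [0,0,-0.54]
  hand: [0,0,0,0,0,0,0,0]

```text
clock: 11.2
tcp_pos: [0.5346, -0.1075, 0.1159]
orientation: [2.401, 2.025, 0.0]
contact_force: [-1.9, 0.3, 6.4]
grip_width: 0.0093
gripper_force: 40.1
```

Emit:
servo_tool:
  turn:
    - [0,0,0]
    - [0,0,0]
    - [0,0,0]
    - [0,0,0]
    - [0,0,0]
    - [0,0,0]
  slide:
    - [0,0,-0.05]
    - [0,0,-0.1]
    - [0,0,-0.15]
    - [0,0,-0.2]
    - [0,0,-0.2]
    - [0,0,-0.2]
  hand: [0,0,0,0,0,0]

```text
clock: 11.95
tcp_pos: [0.5346, -0.1075, 0.1097]
orientation: [2.401, 2.025, 0.0]
contact_force: [-1.6, 0.1, 5.6]
grip_width: 0.0095
gripper_force: 40.0
```

Emit:
servo_tool:
  turn:
    - [0,0,0]
    - [0,0,0]
    - [0,0,0]
    - [0,0,0]
    - [0,0,0]
    - [0,0,0]
    - [0,0,0]
    - [0,0,0]
  slide:
    - [0,0,0.03]
    - [0,0,0.03]
    - [0,0,0.03]
    - [0,0,0.5]
    - [0,0,1]
    - [0,0,1.5]
    - [0,0,2]
    - [0,0,2]
  hand: [0.2,0.4,0.4,0.4,0.4,0.4,0.4,0.4]

```text
clock: 12.95
tcp_pos: [0.5354, -0.1076, 0.1709]
orientation: [2.4, 2.024, 0.003]
contact_force: [0.1, 0.4, 0.3]
grip_width: 0.0341
gripper_force: 0.0
```

```bash
python3 - <<'E'
from h import *
st()
a=grab('scene','s5')[0];b=grab('side','d5')[0];w=grab('wrist','w5')[0]
cr=lambda i,u,v:cv2.resize(i[v:v+75,u:u+100],(400,300),interpolation=cv2.INTER_CUBIC)
cv2.imwrite('pics/m5.png',np.vstack([np.hstack([cr(a,260,190),cr(b,290,140)]),np.hstack([cv2.resize(w[:,80:],(400,300)),cv2.resize(w[150:300,220:420],(400,300))])])[:,:,::-1])
E
```

```text
12.95 [ 0.5354 -0.1076  0.1709] yaw -9.72 z [ 3.e-03 -7.e-04 -1.e+00] F [0.1 0.4 0.3] M [0.02 0.02 0.03] 0.0341
```

View pics/m5.png

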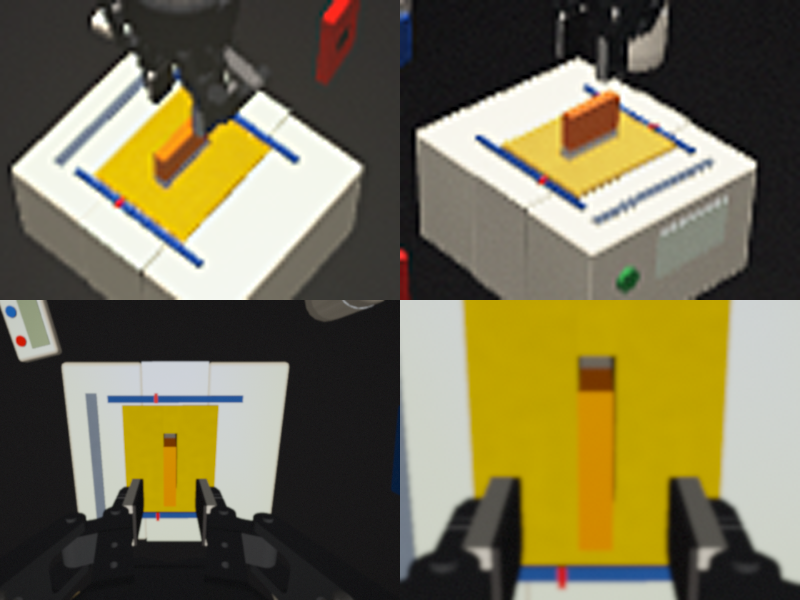

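The cartridge stands upright in the slot, about 38 mm proud, at (598,470) in the wrist crop with both fingers clear. Next: shut the fingers and push on the cap's top.

Emit:
servo_tool:
  turn:
    - [0,0,0]
    - [0,0,0]
    - [0,0,0]
    - [0,0,0]
    - [0,0,0]
    - [0,0,0]
    - [0,0,0]
    - [0,0,0]
  slide:
    - [-0.04,-0.07,0]
    - [-0.04,-0.07,0]
    - [-0.04,-0.07,0]
    - [-0.04,-0.07,0]
    - [-0.04,-0.07,-0.2]
    - [-0.04,-0.07,-0.5]
    - [-0.04,-0.07,-0.7]
    - [-0.04,-0.07,-0.8]
  hand: [0.2,0,0,0,0,0,0,0]

```text
clock: 14.1
tcp_pos: [0.5329, -0.1095, 0.1445]
orientation: [-2.401, -2.025, 0.001]
contact_force: [-0.0, -0.0, 0.5]
grip_width: 0.0001
gripper_force: 0.0
```

Emit:
servo_tool:
  turn:
    - [0,0,0]
    - [0,0,0]
    - [0,0,0]
    - [0,0,0]
    - [0,0,0]
    - [0,0,0]
    - [0,0,0]
    - [0,0,0]
  slide:
    - [0,0,-0.04]
    - [0,0,-0.08]
    - [0,0,-0.12]
    - [0,0,-0.16]
    - [0,0,-0.2]
    - [0,0,-0.24]
    - [0,0,-0.28]
    - [0,0,-0.32]
  hand: [0,0,0,0,0,0,0,0]

```text
clock: 15.1
tcp_pos: [0.5343, -0.1097, 0.1367]
orientation: [2.4, 2.024, 0.002]
contact_force: [-0.4, 0.6, 6.2]
grip_width: 0.0001
gripper_force: 3.2
```

Emit:
servo_tool:
  turn:
    - [0,0,0]
    - [0,0,0]
    - [0,0,0]
    - [0,0,0]
    - [0,0,0]
    - [0,0,0]
    - [0,0,0]
    - [0,0,0]
  slide:
    - [0,0,-0.08]
    - [0,0,-0.16]
    - [0,0,-0.24]
    - [0,0,-0.32]
    - [0,0,-0.4]
    - [0,0,-0.48]
    - [0,0,-0.56]
    - [0,0,-0.62]
  hand: [0,0,0,0,0,0,0,0]

```text
clock: 16.1
tcp_pos: [0.5343, -0.1097, 0.118]
orientation: [2.4, 2.024, 0.002]
contact_force: [-0.8, -0.4, 6.6]
grip_width: -0.0001
gripper_force: 3.2
```

Emit:
servo_tool:
  turn:
    - [0,0,0]
    - [0,0,0]
    - [0,0,0]
    - [0,0,0]
    - [0,0,0]
  slide:
    - [0,0,-0.04]
    - [0,0,-0.08]
    - [0,0,-0.12]
    - [0,0,-0.15]
    - [0,0,-0.17]
  hand: [0,0,0,0,0]

```text
clock: 16.73
tcp_pos: [0.5342, -0.1098, 0.1129]
orientation: [2.4, 2.024, 0.002]
contact_force: [0.3, 1.1, 5.9]
grip_width: 0.0002
gripper_force: 3.1
```

Emit:
servo_tool:
  turn:
    - [0,0,0]
    - [0,0,0]
    - [0,0,0]
    - [0,0,0]
  slide:
    - [0,0,-0.015]
    - [0,0,-0.03]
    - [0,0,-0.045]
    - [0,0,-0.06]
  hand: [0,0,0,0]

```text
clock: 17.23
tcp_pos: [0.5342, -0.1097, 0.1111]
orientation: [2.4, 2.024, 0.002]
contact_force: [-0.3, -1.3, 6.2]
grip_width: -0.0001
gripper_force: 3.7
```

Emit:
servo_tool:
  turn:
    - [0,0,0]
    - [0,0,0]
  slide:
    - [0,0,-0.015]
    - [0,0,-0.02]
  hand: [0,0]

```text
clock: 17.48
tcp_pos: [0.5348, -0.1098, 0.1111]
orientation: [2.399, 2.024, 0.003]
contact_force: [-0.7, -0.9, 10.1]
grip_width: 0.0002
gripper_force: 5.0
```

Emit:
servo_tool:
  turn:
    - [0,0,0]
    - [0,0,0]
    - [0,0,0]
  slide:
    - [0,0,-0.015]
    - [0,0,-0.03]
    - [0,0,-0.03]
  hand: [0,0,0]

```text
clock: 17.85
tcp_pos: [0.5352, -0.1098, 0.1109]
orientation: [2.399, 2.023, 0.004]
contact_force: [-3.3, 0.2, 15.4]
grip_width: -0.0001
gripper_force: 7.9
```

Force is up to 15 N with no travel at TCP 0.111 m, which is the 7 mm-proud height, so it's on the hard stop. Retract and check.

Emit:
servo_tool:
  turn:
    - [0,0,0]
    - [0,0,0]
    - [0,0,0]
    - [0,0,0]
    - [0,0,0]
    - [0,0,0]
    - [0,0,0]
    - [0,0,0]
  slide:
    - [0,0,0.2]
    - [0,0,0.6]
    - [0,0,1.2]
    - [0,0,2]
    - [0,-0.6,2.8]
    - [0,-1.2,3.4]
    - [0,-1.6,3.4]
    - [0,-1.6,3.4]
  hand: [0,0,0,0,0,0.3,0.3,0.3]

```text
clock: 18.85
tcp_pos: [0.5327, -0.1585, 0.2102]
orientation: [-2.403, -2.023, 0.001]
contact_force: [0.1, 0.7, 0.3]
grip_width: 0.0255
gripper_force: 0.0
```

```bash
python3 - <<'E'
from h import *
st()
a=grab('scene','s6')[0];b=grab('side','d6')[0];w=grab('wrist','w6')[0]
c=load('w6');hsv=cv2.cvtColor(w,cv2.COLOR_RGB2HSV);u,v=proj(c,np.array([.5342,-.1096,.111]));u,v=int(u),int(v)
print(u,v,atd(c,u,v,c['d'][v,u]).round(4),'plate z',[atd(c,u+k,v,c['d'][v,u+k])[2].round(4) for k in(-40,-30,30,40)])
cr=lambda i,u,v:cv2.resize(i[v:v+150,u:u+200],(400,300),interpolation=cv2.INTER_CUBIC)
cv2.imwrite('pics/m6.png',np.vstack([np.hstack([cr(a,250,120),cr(b,200,140)]),np.hstack([cv2.resize(w[:,80:],(400,300)),cv2.resize(w[80:230,220:420],(400,300))])])[:,:,::-1])
E
```

```text
18.85 [ 0.5327 -0.1585  0.2102] yaw -9.81 z [-7.e-04 -0.e+00 -1.e+00] F [0.1 0.7 0.3] M [ 0.01 -0.01  0.03] 0.0255
309 138 [ 0.5339 -0.1094  0.1126] plate z [np.float64(0.1051), np.float64(0.105), np.float64(0.1039), np.float64(0.1056)]
```

View pics/m6.png

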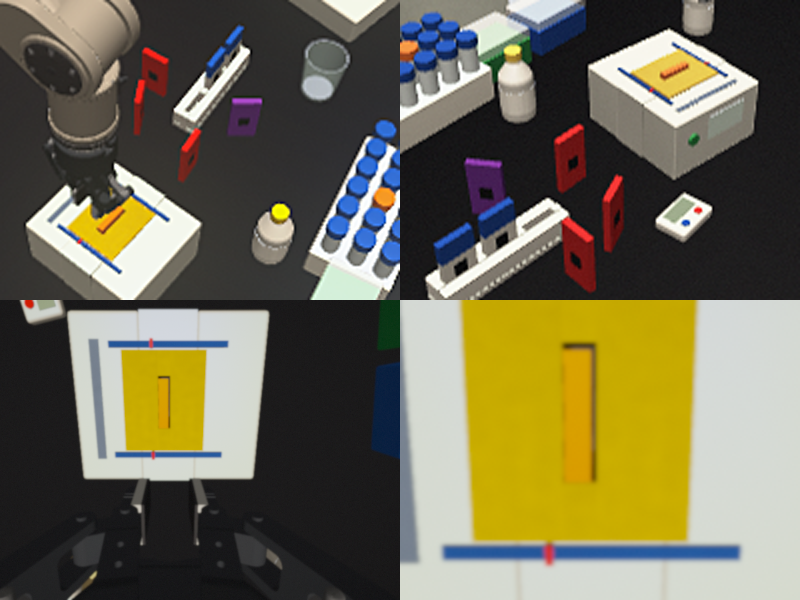

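The pictures show only a thin orange strip, about 7 mm proud, in the slot at (578,412) in the wrist crop. The blue cartridges still stand in the rack, nothing else has moved, and the robot is clear.

```bash
python3 -c "
from bench import r
print(r.hand_in())"
```

```text
the job is handed in; nothing more can be done
None
```

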